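# Clip the wax knives back into the bench rack in size order

## Task

Click the three loose wax knives into the three empty places of the clip rack, in size order: the large one next to the plaster knife that is already clipped in, then the medium, then the small one at the right-hand end. Press each handle fully home in both of its spring clips, its middle between the two clips, with the blade pointing up the slope, and let go of it. Leave the plaster knife and everything else on the bench where it is.

Things in the scene. Friction and masses are not known exactly. Their poses are not given: they have to be found in the camera images.
- knife_large: The large wax knife, loose on the beige board: round brown wooden handle 16 mm in diameter, 116 mm long, a thin brass band near each end; steel blade 18 mm wide, 204 mm long over all, about 70 g. Origin: middle of the handle, on its axis. Its x axis runs along the handle to the blade; a 20 mm long spoon is at the other end. It may be rolled about x.
- knife_large_tip (a point): Blade tip of the large wax knife, 126 mm from its origin along +x.
- knife_medium: The medium wax knife, like the large one: handle 14 mm in diameter and 108 mm long, blade 14 mm wide, 172 mm over all, about 55 g. Origin: middle of the handle, on its axis; x axis to the blade.
- knife_medium_tip (a point): Blade tip of the medium wax knife, 98 mm from its origin along +x.
- knife_small: The small wax knife, like the large one: handle 12 mm in diameter and 100 mm long, blade 10 mm wide, 140 mm over all, about 40 g. Origin: middle of the handle, on its axis; x axis to the blade.
- knife_small_tip (a point): Blade tip of the small wax knife, 70 mm from its origin along +x.
- plaster_knife: The plaster knife, black handle 17 mm in diameter and 120 mm long, blade 26 mm wide, 228 mm over all, the largest of the set. It is already clipped in place0. Origin and axes as on the wax knives.
- rack: The knife rack, fixed: a steel frame 324 mm wide, front to its own -x. Origin: centre of its footprint, on the bench. Two parallel aluminium rails, 14 mm wide, run along its y, 60 mm apart, in a plane that slopes up at 28 degrees away from the robot, 135 mm above the bench at the middle. Four places lie side by side, 75 mm apart; a knife lies across both rails, up the slope.
- rail: The two rails with the clips. Origin: midway, on their top plane; axes as at the places. Each place has two identical spring clips, one per rail: two steel jaws, 10 mm wide along the handle, lips 26 mm high, mouth 19 mm, neck 6 mm. A handle pressed square into the slope spreads them and snaps in (about 5 to 12 N a knife). Between the clips: a 50 mm gap, open below, for the fingers.
- place0 (a point): Leftmost place as seen from the robot, filled by the plaster knife. The point where the middle of a clipped handle's axis lies, for any handle size: midway between its two clips, 9 mm above the rails' top plane. x axis up the slope (away from the robot, 28 degrees above level), y along the rails to the robot's left, z square out of the slope, opposite to the pressing.
- place1 (a point): Second place from the left, same kind of point and axes.
- place2 (a point): Third place from the left, same kind of point and axes.
- place3 (a point): Rightmost place, same kind of point and axes.
- board: The beige work board, fixed on the bench, 330 x 410 mm, 6 mm thick, its top 6 mm above the bench; the loose wax knives lie on it. Origin: centre of its underside.
- plaster_cast: Bystander, loose: white plaster dental model, 62 x 60 x 35 mm. Origin: centre of its underside.
- bite_rim: Bystander, loose: pink horseshoe of wax, 60 x 65 x 13 mm. Origin: centre of its underside.
- pliers: Bystander, loose: pliers with red handles lying flat, 145 long, 12 high mm. Origin: at its hinge pin, on the underside.
- wax_box: Bystander, loose: white box 95 x 125 x 30 with red wax sheets, its lid standing open at the far side, 110 high mm. Origin: centre of its underside.
- tub: Bystander, loose: beige open tub 125 x 125 x 105 mm. Origin: centre of its underside.
- dish: Bystander, loose: round steel dish, 108 across, 20 high mm. Origin: centre of its underside.
- jar: Bystander, loose: white lidded jar, 72 across, 85 high mm. Origin: centre of its underside.
- torch: Bystander, loose: dark hand torch standing on its foot, 60 across, 122 high mm. Origin: centre of its underside.
Mind the look-alikes: they are no part of the job. Leave any blue or green look-alike of the knife_small alone.

How it is judged:
At the end, for the whole second after the job is handed in: Large knife in place1, medium in place2, small in place3, let go and at rest: handle middle within 15 mm along the slope, 5 mm sideways, at most 3 mm above (8 mm below) the place's point, axis within 0.1 rad of the slope, blade up the slope. Plaster knife still in place0 (moved under 10 mm) (x of knife_large in the frame of place1 between -0.015 and 0.015 m and y of knife_large in the frame of place1 between -0.005 and 0.005 m and z of knife_large in the frame of place1 between -0.008 and 0.003 m and angle between the x axis of knife_large and the x axis of place1, either way round below 0.1 rad and x of knife_large_tip in the frame of place1 above 0.04 m and linear speed of each of knife_large, knife_medium, knife_small below 0.02 m/s and x of knife_medium in the frame of place2 between -0.015 and 0.015 m and y of knife_medium in the frame of place2 between -0.005 and 0.005 m and z of knife_medium in the frame of place2 between -0.008 and 0.003 m and angle between the x axis of knife_medium and the x axis of place2, either way round below 0.1 rad and x of knife_medium_tip in the frame of place2 above 0.04 m and x of knife_small in the frame of place3 between -0.015 and 0.015 m and y of knife_small in the frame of place3 between -0.005 and 0.005 m and z of knife_small in the frame of place3 between -0.008 and 0.003 m and angle between the x axis of knife_small and the x axis of place3, either way round below 0.1 rad and x of knife_small_tip in the frame of place3 above 0.04 m and distance of plaster_knife from where it was at the start of the episode below 0.01 m); the robot touches nothing.
It fails at once if the plaster knife is pulled out of its clips (moved 20 mm or more) (distance of plaster_knife from where it was at the start of the episode above 0.02 m).
It fails at once if a thing near the work (plaster cast, bite rim, pliers, wax box, tub, dish, jar, torch) is knocked 25 mm or more out of its place (distance of any of plaster_cast, bite_rim, pliers, wax_box, tub, dish, jar, torch from where it was at the start of the episode above 0.025 m).
It also fails if it takes over 72 s, if anything falls off the work surface, if the arm or the gripper's body presses on something with over 40 N, if the wrist force passes 120 N, or if a joint passes its speed limit or range.

## Robot

A 6-joint arm with a two-finger parallel gripper is mounted at the origin on the work surface. World frame = base frame: x ahead of the robot, y to its left, z up, the work surface at z = 0. Lengths are in m, angles in rad, forces in N, time in s.
With the tool pointing down it reaches from about 0.375 to 0.9 m from the base axis. Payload 3.1 kg.
Tool frame: the origin (TCP) lies on the centre line of the jaws, within the pads' length; the fingertips stand robot.tcp_to_tips ahead of it and the grasp point (between the pads) lies 3 mm ahead of it (robot.tcp_to_tips is the distance from the TCP to the fingertips, in m); z points along the fingers, y is the line along which they close (so a half turn about z gives the same grasp; the last joint's range is limited). The gripper opens to 87 mm and grips with 3 to 60 N. Pads are 19 mm wide; open, the fingers measure 117 mm over their backs; the gripper's body (75 mm by 190 mm) begins 51 mm behind the grasp point.
Start: joints at [-1.456, 0.527, 1.433, -0, 1.181, -0.178], TCP at [0.181, -0.598, 0.215] pointing down, gripper open.
Joint ranges: [-3.08, 3.08], [-0.75, 2.2], [0.22, 2.44], [-1.43, 4.57], [0, 2.65], [-2.85, 2.85]. Speed limits (rad/s): [2.79, 2.79, 3.14, 3.14, 3.14, 3.14].

## Interface

Orientations are given as a unit quaternion [x, y, z, w].
In Python, from rig import robot gives the robot as it stands. The module is installed in compiled form; this text tells all that it offers.
- The arm moves only by the shell command python3 -m jog 'ROWS' [FORCE]. ROWS is JSON, one flat list of numbers, 5 for each row, row after row: the finger opening in m, from 0 to 0.087, then the shift along the tool's x, y, z in m, then the turn about the tool's z in units of 10 degrees (1.0 is 10 degrees). In form: [claw, x, y, z, roll, claw, x, y, z, roll, ...]. A call has 1 to 20 rows; each row shifts and turns the commanded pose from where the row before left it, along the tool's axes as they then stand; what a row does not reach is not made up. A row lasts 1/8 s, in which the tool goes at most 62.5 mm and 10.7 degrees, less where a joint would pass 70% of its speed; a pose out of reach is approached as far as the arm can. A call with a gripper value outside its range is refused whole. The fingers move at their own pace and stop on an object; FORCE is the grip in N (left out, the last holds). Time passes only in rows, so rows that do not move let the fingers close. It gives the time, the measured TCP pose, the force, the opening and the grip force at its end, in the units of the state.
- robot.get_obs(): the state, without advancing time (a new reading comes with each control period).
- robot.camera(name): name is "scene" or "top" or "wrist"; returns the picture (420x560x3 uint8, blue, green, red); there is no depth.
- robot.camera_model(name): a dict with "fx", "fy", "cx", "cy" (pixels), "R" (3x3) and "t" (3): a world point X has camera coordinates R X + t; the wrist camera has in their place "tool_from_camera" (4x4, takes a point from camera to tool coordinates, whose origin is the TCP and whose axes are the flange's). Camera axes: x right, y down, z forward; pixel columns grow to the right and rows downward; lengths in m; the calibration is good to about 2 mm. A picture is of the moment at which its call begins: read the wrist's pose just before it. camera_model takes no time and is no camera call.
- robot.hand_in(): hands the job in; it is judged then, once.
Trained networks look in the newest picture that a camera, given by its name, has taken for a name from the list of things; names that differ only in an ending like _2 or _b are one class to them, and where a whole thing is asked for, a point or a joint stands for the part that bears it (a point fixed in the world has none). Each returns a list of dicts, best first, with "conf" (0 to 1); they miss things now and then, are a little off and sometimes report something else, mostly with a low value. They report only what shows in the picture. A call takes as long as a camera call. They do not tell look-alikes from the thing itself.
- robot.look_for(camera, label): "extent" ([centre column, centre row, width, height] in pixels, round what is visible of it).
- robot.outline_of(camera, label): "region" (420x560 bool, what is visible of it) and "extent" ([centre column, centre row, width, height] in pixels, round what is visible of it).
The state is a dict: "time": time; "q": joint angles; "joint_velocities": joint speeds; "joint_torque": joint torques, N m; "position": TCP position; "tool_rot": TCP orientation; "ft_force": force on the tool from outside, world axes, zero at the start; "moment": the same for the moment, N m; "grip_width": finger opening in m; "grip_force": force on a finger pad.
Only numpy, scipy, OpenCV 4.12 (cv2) and the standard library are available. Lean on these libraries where they do the work, as an engineer would, in place of code of your own. Each camera call takes 0.05 s, during which the arm holds its last target. There are 200 camera calls.

## Working session

There is one attempt and no reset: what is moved stays moved. The work goes in short steps, Python scripts to look and compute and a shell command to move; the robot and the scene stay as the last step left them, time stands still between calls to the robot, and variables do not carry over. Pictures are saved under pics/ and viewed, at most 10 in all, crops included, and the job is handed in when it is done.

```bash
mkdir -p pics; ls
python3 - <<'E'
from rig import robot
import cv2,numpy as np
o=robot.get_obs();print({k:np.round(v,3).tolist() for k,v in o.items()}, robot.tcp_to_tips)
for c in("scene","top"):
    cv2.imwrite(f"pics/{c}0.png",robot.camera(c))
    m=robot.camera_model(c);print(c,m)
    for l in("knife_large","knife_medium","knife_small","plaster_knife","rack"):
        print(l,[(np.round(d["extent"]).tolist(),round(d["conf"],2)) for d in robot.look_for(c,l)])
print(robot.camera_model("wrist"))
E
```

```text
pics
{'time': 0.0, 'q': [-1.456, 0.528, 1.434, -0.0, 1.181, -0.179], 'joint_velocities': [0.001, -0.001, -0.002, -0.002, 0.0, 0.0], 'joint_torque': [0.0, -44.004, -17.659, 0.063, 0.058, -0.0], 'position': [0.181, -0.597, 0.214], 'tool_rot': [0.989, 0.146, 0.0, -0.001], 'ft_force': [0.477, -0.28, 0.465], 'moment': [0.01, 0.015, 0.013], 'grip_force': 0.0, 'grip_width': 0.087} 0.022
scene {'fx': 383.0521341628269, 'fy': 383.0521341628269, 'cx': 278.2359047039881, 'cy': 208.29110068300776, 'R': array([[ 0.77746842,  0.62888519, -0.00680218],
       [ 0.48899469, -0.61125763, -0.62229278],
       [-0.3955086 ,  0.48048676, -0.78275502]]), 't': array([-0.40915595, -0.17947259,  1.30924556])}
knife_large [([336.0, 162.0, 46.0, 30.0], 0.54)]
knife_medium [([322.0, 186.0, 42.0, 26.0], 0.56)]
knife_small [([135.0, 243.0, 45.0, 15.0], 0.55), ([292.0, 205.0, 15.0, 11.0], 0.45), ([256.0, 136.0, 16.0, 24.0], 0.44), ([253.0, 290.0, 120.0, 110.0], 0.34)]
plaster_knife [([336.0, 162.0, 48.0, 30.0], 0.73), ([297.0, 250.0, 68.0, 26.0], 0.59)]
rack [([296.0, 251.0, 69.0, 27.0], 0.66), ([254.0, 305.0, 13
[... 404 characters left out ...]
], 0.57)]
knife_medium [([199.0, 219.0, 6.0, 50.0], 0.78)]
knife_small [([183.0, 322.0, 12.0, 38.0], 0.48)]
plaster_knife [([293.0, 157.0, 9.0, 72.0], 0.58)]
rack [([329.0, 173.0, 111.0, 61.0], 0.79), ([236.0, 230.0, -1.0, 35.0], 0.72)]
{'fx': 327.5860363149193, 'fy': 327.5860363149193, 'cx': 280.1595311170085, 'cy': 210.09772969153641, 'tool_from_camera': array([[ 5.78689595e-06, -9.60351297e-01, -2.78792731e-01,
         7.63465378e-02],
       [ 9.99999893e-01,  1.34788334e-04, -4.43545480e-04,
        -5.78836052e-04],
       [ 4.63537485e-04, -2.78792699e-01,  9.60351194e-01,
        -1.70924297e-01],
       [ 0.00000000e+00,  0.00000000e+00,  0.00000000e+00,
         1.00000000e+00]])}
```

Run:
```python
import cv2
a=cv2.imread("pics/top0.png");cv2.imwrite("pics/top0c.png",cv2.resize(a[110:380,120:420],None,fx=2.6,fy=2.2,interpolation=cv2.INTER_CUBIC))
```

```text
(no output)
```

View pics/top0.png

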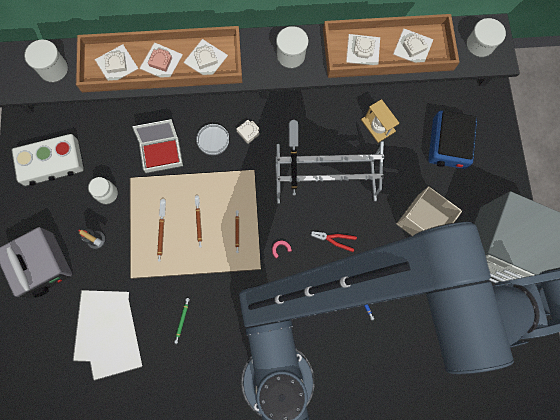

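View pics/top0c.png

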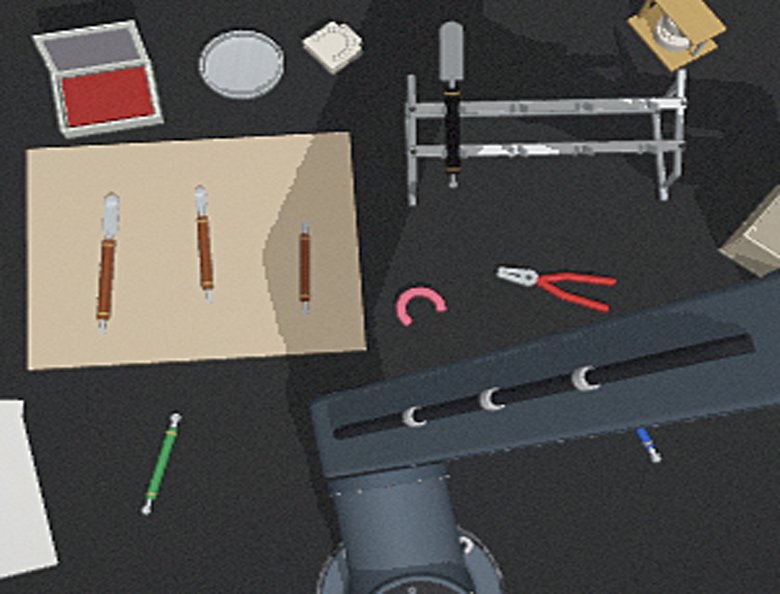

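Brown-handled, on the board: large (162,230), medium (198,219), small (237,231). The green one at (181,321) and the blue one at (369,311) are off the board, so they are look-alikes to leave alone. The tool starts pointing down with its y along world -y, which already suits the knives.

```bash
cat > h.py <<'E'
from rig import robot
import cv2,numpy as np
from scipy.spatial.transform import Rotation as Ro
def pose():
    o=robot.get_obs();return np.array(o["position"]),Ro.from_quat(o["tool_rot"]).as_matrix()
def cam(name,p=None,R=None):
    """K, centre, cam->world rotation"""
    m=robot.camera_model(name);K=np.array([[m["fx"],0,m["cx"]],[0,m["fy"],m["cy"]],[0,0,1]])
    if name=="wrist":
        T=np.array(m["tool_from_camera"]);return K,R@T[:3,3]+p,R@T[:3,:3]
    return K,-m["R"].T@m["t"],m["R"].T
def ray(c,uv):
    K,C,W=c;uv=np.atleast_2d(uv).astype(float)
    return (W@np.linalg.inv(K)@np.c_[uv,np.ones(len(uv))].T).T
def p2w(c,uv,z):
    d=ray(c,uv);return c[1]+d*((z-c[1][2])/d[:,2])[:,None]
def w2p(c,X):
    K,C,W=c;q=(K@(W.T@(np.atleast_2d(X)-C).T)).T;return q[:,:2]/q[:,2:]
def brown(img):
    h=cv2.cvtColor(img,cv2.COLOR_BGR2HSV)
    m=cv2.inRange(h,(2,110,30),(14,255,190));return cv2.morphologyEx(m,cv2.MORPH_CLOSE,np.ones((5,5),np.uint8))
def handles(img,c,zs=.013,lo=100):
    out=[];n,lab,st,ce=cv2.connectedComponentsWithStats(brown(img))
    for i in range(1,n):
        if st[i,4]<lo: continue
        v,u=np.nonzero(lab==i);w=p2w(c,np.c_[u,v],zs)[:,:2]
        (cx,cy),(a,b),an=cv2.minAreaRect((w*1e4).astype(np.float32))
        d=np.linalg.eigh(np.cov((w-w.mean(0)).T))[1][:,1];d*=np.sign(d[0])
        t=(w-w.mean(0))@d;mid=w.mean(0)
        out.append((ce[i].round(),np.round([cx/1e4,cy/1e4],4),np.round(mid,4),round(float(np.degrees(np.arctan2(d[1],d[0]))),1),round(max(a,b)/10),round(min(a,b)/10,1)))
    return out
E
python3 - <<'E'
from h import *
c=cam("top");im=cv2.imread("pics/top0.png")
for r in handles(im,c): print(*r)
# rail ends / plaster handle, rough
print(p2w(c,[[293,150],[293,189],[278,160],[383,157],[278,179],[383,177]],.14).round(3))
for n,uv in dict(pliers=(335,240),rim=(282,249),cast=(248,130)).items(): print(n,p2w(c,[uv],.01).round(3))
E
```

```text
[391.  45.] [ 1.0982 -0.4789] [ 1.1001 -0.4812] -89.7 464 221.1
[157.  58.] [1.0979 0.3359] [1.1003 0.3393] 89.8 569 220.8
[160. 154.] [0.7461 0.3342] [0.7448 0.3369] -84.7 108 77.1
[198. 224.] [0.4961 0.2185] [0.4974 0.2186] 1.1 105 12.1
[160. 236.] [0.4665 0.3409] [0.4667 0.3408] -4.7 114 13.9
[[ 0.683 -0.094  0.14 ]
 [ 0.56  -0.084  0.14 ]
 [ 0.654 -0.046  0.14 ]
 [ 0.643 -0.367  0.14 ]
 [ 0.594 -0.042  0.14 ]
 [ 0.579 -0.359  0.14 ]]
pliers [[ 0.418 -0.215  0.01 ]]
rim [[ 0.4   -0.044  0.01 ]]
cast [[0.812 0.04  0.01 ]]
```

```bash
python3 -m jog '[0.087,0,0,-0.03,0.84, 0.087,0,0,-0.03,0.84, 0.087,0.05,-0.042,-0.01,0, 0.087,0.05,-0.042,-0.01,0, 0.087,0.05,-0.042,-0.01,0, 0.087,0.05,-0.042,-0.01,0, 0.087,0.05,-0.042,-0.01,0, 0.087,0.05,-0.042,-0.01,0, 0.087,0.05,-0.042,-0.01,0, 0.087,0.05,-0.042,-0.01,0, 0.087,0,0,0,0, 0.087,0,0,0,0]'
python3 - <<'E'
from h import *
p,R=pose();im=robot.camera("wrist");np.savez("w1",p=p,R=R,im=im);print(p.round(4),R.round(3))
cv2.imwrite("pics/w1.png",im)
im=robot.camera("top");cv2.imwrite("pics/top1.png",im)
E
```

```text
time: 2.1
position: [0.5588, -0.28, 0.3501]
tool_rot: [1.0, 0.001, -0.001, 0.0]
ft_force: [-0.8, -0.4, 0.2]
grip_width: 0.0867
grip_force: 0.0
[ 0.5588 -0.28    0.3501] [[ 1.     0.001 -0.001]
 [ 0.001 -1.    -0.   ]
 [-0.001  0.    -1.   ]]
```

View pics/w1.png

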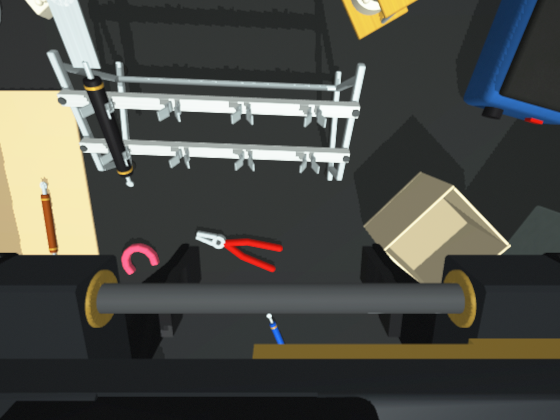

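The wrist picture shows the rack with the black plaster knife in place0 at (108,130) and empty clips at about (169,110)/(180,155), (242,110)/(243,157) and (315,112)/(304,158). I'll enlarge it to measure them.

Run:
```python
import cv2
a=cv2.imread("pics/w1.png")[50:190,140:370]
cv2.imwrite("pics/w1c.png",cv2.resize(a,None,fx=3.4,fy=3.4,interpolation=cv2.INTER_CUBIC))
```

```text
(no output)
```

View pics/w1c.png

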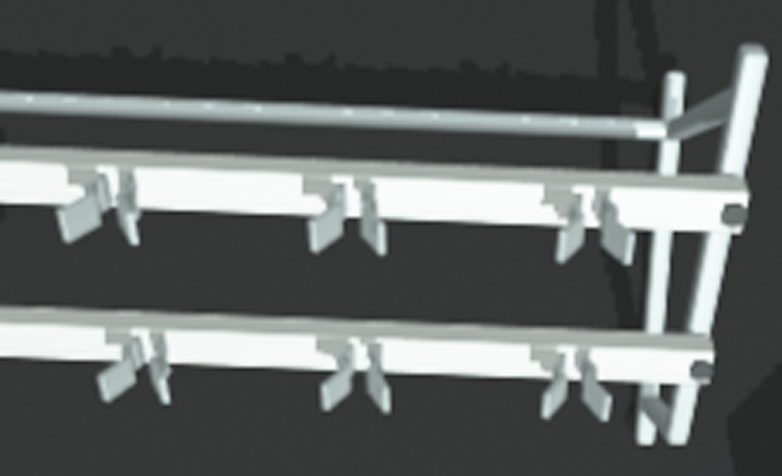

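```bash
cat >> h.py <<'E'
def placeR(yaw): return Ro.from_euler("z",yaw).as_matrix()@Ro.from_euler("y",-28,degrees=True).as_matrix()
E
python3 - <<'E'
from h import *
from scipy.optimize import least_squares
d=np.load("w1.npz");c=cam("wrist",d["p"],d["R"])
px=(np.array([[99,226],[346,238],[593,248],[133,389],[354,398],[575,406]])+.5)/3.4-.5+[140,50]
def X(q):
    R=placeR(q[2]);o=np.array([q[0],q[1],q[3]])
    return np.array([o+R@[s*.03,-.0375-.075*(i-1)+.075,.026] for s in(1,-1) for i in range(3)])
for free in(0,1):
    f=lambda q:(w2p(c,X(np.r_[q[:3],q[3] if free else .135]))-px).ravel()
    s=least_squares(f,[.62,-.2,0,.135]);q=np.r_[s.x[:3],s.x[3] if free else .135]
    print(q.round(4),np.degrees(q[2]).round(2),s.fun.reshape(-1,2).round(1).tolist())
    R=placeR(q[2])
    for i in range(4): print("place",i,(q[[0,1,3]]+R@[0,.1125-.075*i,.009]).round(4))
E
```

```text
[ 0.6145 -0.2765 -0.0399  0.135 ] -2.29 [[-0.6, 0.2], [0.1, -0.2], [0.4, -0.0], [-0.0, -0.1], [0.1, -0.0], [-0.0, 0.3]]
place 0 [ 0.6148 -0.1639  0.1429]
place 1 [ 0.6118 -0.2388  0.1429]
place 2 [ 0.6088 -0.3138  0.1429]
place 3 [ 0.6058 -0.3887  0.1429]
[ 0.6145 -0.2763 -0.0399  0.1338] -2.29 [[-0.3, 0.3], [0.1, -0.1], [0.1, 0.0], [0.2, -0.2], [0.1, -0.1], [-0.2, 0.2]]
place 0 [ 0.6147 -0.1638  0.1417]
place 1 [ 0.6117 -0.2387  0.1417]
place 2 [ 0.6087 -0.3136  0.1417]
place 3 [ 0.6057 -0.3886  0.1417]
```

```bash
python3 -m jog '[0.087,-0.015,-0.046,0.005,0, 0.087,-0.015,-0.046,0.005,0, 0.087,-0.015,-0.046,0.005,0, 0.087,-0.015,-0.046,0.005,0, 0.087,-0.015,-0.046,0.005,0, 0.087,-0.015,-0.046,0.005,0, 0.087,-0.015,-0.046,0.005,0, 0.087,-0.015,-0.046,0.005,0, 0.087,-0.015,-0.046,0.005,0, 0.087,-0.015,-0.046,0.005,0, 0.087,-0.015,-0.046,0.005,0, 0.087,0,0,0,0, 0.087,0,0,0,0]'
python3 - <<'E'
from h import *
p,R=pose();im=robot.camera("wrist");np.savez("w2",p=p,R=R,im=im);print(p.round(4))
c=cam("wrist",p,R)
for r in handles(im,c,lo=200): print(*r)
cv2.imwrite("pics/w2.png",cv2.resize(im[0:300],None,fx=1.4,fy=1.4,interpolation=cv2.INTER_CUBIC))
E
```

```text
time: 3.82
position: [0.3943, 0.2247, 0.2955]
tool_rot: [1.0, -0.0, 0.0, 0.0]
ft_force: [-0.4, -0.3, 0.6]
grip_width: 0.0866
grip_force: 0.0
[0.3943 0.2247 0.2955]
[284.  94.] [0.4944 0.2199] [0.496 0.22 ] 1.5 108 13.1
[192. 120.] [0.4617 0.3423] [0.4641 0.3426] -4.7 117 14.6
[375. 118.] [0.4643 0.0982] [0.4657 0.0981] -2.9 99 11.1
```

View pics/w2.png

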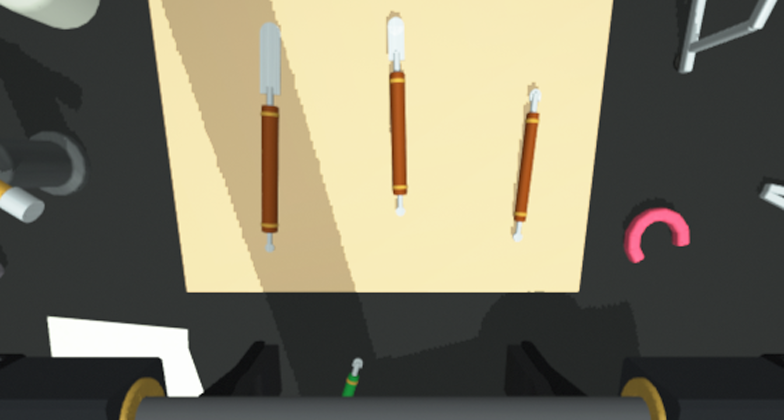

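Handle lengths confirm the identities: large at (192,120), 117 mm; medium at (284,94), 108 mm; small at (375,118), 99 mm, all brown and blade-up in the image. I'll check the small one's blade end closer before reaching for it. Large first.

```bash
python3 -m jog '[0.04,0.023,-0.039,0.03,0, 0.04,0.023,-0.039,0.03,0, 0.04,0.024,-0.039,0.03,0, 0.04,0,0,0.03,0.47, 0.04,0,0,0.05,0, 0.04,0,0,0.05,0, 0.04,0,0,0.025,0, 0.04,0,0,0.012,0, 0.04,0,0,0.0085,0, 0.04,0,0,0,0, 0.04,0,0,0,0]' 15
python3 - <<'E'
from h import *
p,R=pose();im=robot.camera("wrist");print(p.round(4))
cv2.imwrite("pics/w3.png",im)
E
```

```text
time: 5.25
position: [0.4647, 0.3432, 0.031]
tool_rot: [0.999, -0.041, 0.001, -0.001]
ft_force: [0.1, 0.0, -0.3]
grip_width: 0.0402
grip_force: 0.0
[0.4647 0.3432 0.031 ]
```

View pics/w3.png

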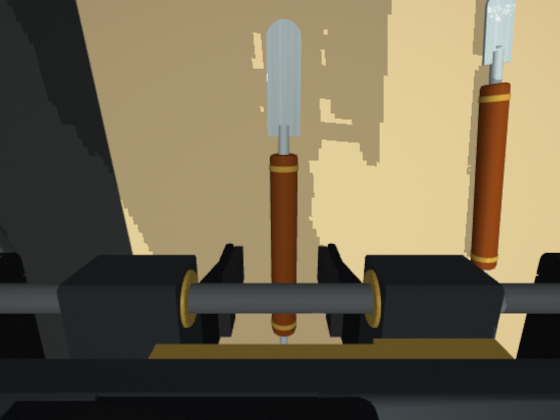

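The large knife lies squarely between the fingers (handle from row 155 to row 335, column 284), so I can close and lift.

```bash
cat >> h.py <<'E'
PL={i:np.array([.6148+.003*(1-i),-.1639+.075*(1-i),.1429]) for i in range(4)};YAW=-.0399
def go(T,yaw=YAW):
    "tool shifts to bring the TCP to T; roll units first"
    p,R=pose();y=np.arctan2(R[1,0],R[0,0]);d=np.array(T)-p
    print("tcp",p.round(4),"yaw deg",np.degrees(y).round(2),"roll",np.round((y-yaw)/np.radians(10),3),"(after roll) shift",np.round([d[0]*np.cos(yaw)+d[1]*np.sin(yaw),d[0]*np.sin(yaw)-d[1]*np.cos(yaw),-d[2]],4))
E
python3 -m jog '[0,0,0,0,0, 0,0,0,0,0, 0,0,0,0,0, 0,0,0,0,0, 0,0,0,-0.02,0, 0,0,0,-0.05,0, 0,0,0,-0.05,0, 0,0,0,-0.05,-0.24, 0,0,0,-0.05,0, 0,0,0,-0.05,0, 0,0,0,0,0]' 15
python3 - <<'E'
from h import *
d=np.load("w2.npz")
# pre-grasp handle centre in tool coords from w3 ends
p=np.array([.4647,.3432,.031]);R=Ro.from_quat([.999,-.041,.001,-.001]).as_matrix()
im=cv2.imread("pics/w3.png");c=cam("wrist",p,R)
w=p2w(c,[[284,154],[284,334]],.017);print(w.round(4),((w-p)@R).round(4))
p,R=pose();im=robot.camera("wrist");cv2.imwrite("pics/w4.png",im);np.savez("w4",p=p,R=R)
v,u=np.nonzero(brown(im)[:,270:300]);print("handle rows",v.min(),v.max(),u.mean()+270)
go(PL[1]+[-.012,0,.157])
E
```

```text
time: 6.68
position: [0.4663, 0.3441, 0.3049]
tool_rot: [1.0, -0.02, 0.005, -0.002]
ft_force: [0.3, 0.2, 0.9]
grip_width: 0.0008
grip_force: 0.0
[[0.5196 0.3372 0.017 ]
 [0.4021 0.3464 0.017 ]] [[ 0.0552  0.0016  0.0141]
 [-0.0627  0.0019  0.0139]]
handle rows 135 216 283.5457831325301
tcp [0.4646 0.3433 0.302 ] yaw deg -2.26 roll 0.002 (after roll) shift [0.1583 0.5013 0.0021]
```

View pics/w4.png

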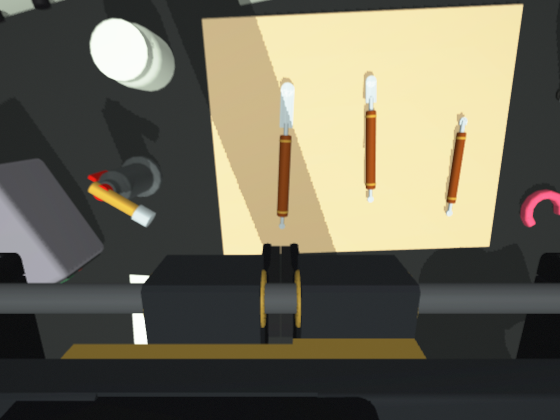

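Run:
```python
from h import *
p,R=pose();c=cam("wrist",p,R);im=robot.camera("wrist")
for r in handles(im,c,lo=200): print(*r)
```

```text
[370. 147.] [0.4927 0.2194] [0.4939 0.2196] 1.7 107 12.8
[456. 165.] [0.4634 0.0983] [0.4648 0.0981] -2.8 98 12.2
[282. 173.] [0.4603 0.3418] [0.4622 0.3417] -4.5 116 15.0
```

The knife is still on the board (handle at (284,175)), so the fingers closed too slowly before the lift. I'll go down again and watch the opening while closing.

```bash
python3 -m jog '[0.04,-0.0036,0.0015,0.05,0, 0.04,0,0,0.05,0.23, 0.04,0,0,0.05,0, 0.04,0,0,0.05,0, 0.04,0,0,0.04,0, 0.04,0,0,0.02,0, 0.04,0,0,0.012,0, 0.04,0,0,0,0]' 15;  python3 -m jog '[0,0,0,0,0, 0,0,0,0,0, 0,0,0,0,0, 0,0,0,0,0]' 15; python3 -m jog '[0,0,0,0,0, 0,0,0,0,0]' 15
```

```text
time: 7.78
position: [0.459, 0.3408, 0.0264]
tool_rot: [0.999, -0.04, -0.002, 0.001]
ft_force: [-0.2, -0.1, 0.2]
grip_width: 0.0402
grip_force: 0.0
time: 8.28
position: [0.4605, 0.3416, 0.0285]
tool_rot: [0.999, -0.04, 0.0, -0.0]
ft_force: [0.2, -0.4, 0.3]
grip_width: 0.008
grip_force: 0.0
time: 8.52
position: [0.4602, 0.3415, 0.028]
tool_rot: [0.999, -0.04, -0.0, -0.0]
ft_force: [0.9, 0.3, 0.3]
grip_width: 0.0007
grip_force: 0.0
```

Run:
```python
from h import *
cv2.imwrite("pics/w5.png",robot.camera("wrist"))
p,R=pose();c=cam("wrist",p,R)
for z in(0,.01,.022): print(z,w2p(c,p+R@[0.0095,0,z]),w2p(c,p+R@[-0.0095,0,z]))
a=robot.camera("scene");p2=w2p(cam("scene"),p)[0].astype(int);print(p2)
a=a[max(0,p2[1]-60):p2[1]+60,max(0,p2[0]-80):p2[0]+80]
b=cv2.imread("pics/w5.png")[100:400,80:480]
cv2.imwrite("pics/w5c.png",np.vstack([cv2.resize(b,(400,300)),cv2.resize(a,(400,300))]))
```

```text
0 [[281.18681532 239.35085278]] [[281.15766857 270.31460432]]
0.01 [[281.14127473 233.13926899]] [[281.1147655  262.76503667]]
0.022 [[281.09228961 226.45786343]] [[281.0684822 254.6206562]]
[327 153]
```

View pics/w5c.png

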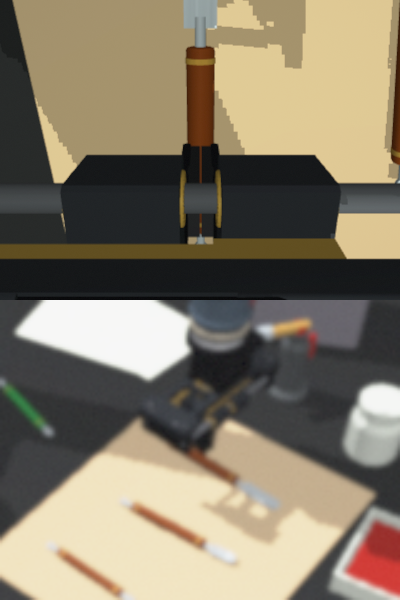

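The fingers have closed above the handle: brown shows through the slit below them, and the tip spacing in the picture puts the visible tips near the TCP plane. I'll feel downward in small steps with open fingers and watch the force.

```bash
python3 -c "
from rig import robot;print(robot.tcp_to_tips)"; python3 -m jog '[0.04,0,0,0,0, 0.04,0,0,0,0, 0.04,0,0,0,0, 0.04,0,0,0,0, 0.04,0,0,0.002,0, 0.04,0,0,0,0]' 15; python3 -m jog '[0.04,0,0,0.002,0, 0.04,0,0,0,0]';python3 -m jog '[0.04,0,0,0.002,0, 0.04,0,0,0,0]'
```

```text
0.022
time: 9.38
position: [0.4601, 0.3414, 0.0257]
tool_rot: [0.999, -0.04, -0.0, 0.0]
ft_force: [-0.1, 0.3, -0.5]
grip_width: 0.0391
grip_force: 0.0
time: 9.62
position: [0.4601, 0.3414, 0.0238]
tool_rot: [0.999, -0.04, -0.0, 0.0]
ft_force: [-0.0, -0.4, 0.2]
grip_width: 0.0404
grip_force: 0.0
time: 9.88
position: [0.4601, 0.3414, 0.0217]
tool_rot: [0.999, -0.04, -0.0, 0.0]
ft_force: [-0.2, -0.7, -0.2]
grip_width: 0.0402
grip_force: 0.0
```

```bash
for i in 1 2 3; do :; done; python3 -m jog '[0.04,0,0,0.003,0, 0.04,0,0,0,0]' | grep -E 'posi|ft'; python3 -m jog '[0.04,0,0,0.003,0, 0.04,0,0,0,0]'| grep -E 'posi|ft'; python3 -m jog '[0.04,0,0,0.002,0, 0.04,0,0,0,0]'| grep -E 'posi|ft'
python3 - <<'E'
from h import *
p,R=pose();im=robot.camera("wrist");c=cam("wrist",p,R)
g=im[200:300];cv2.imwrite("pics/w6.png",cv2.resize(im[130:340,180:390],None,fx=2.8,fy=2.8))
E
```

```text
position: [0.46, 0.3414, 0.0187]
ft_force: [0.4, -0.3, 0.3]
position: [0.46, 0.3414, 0.0157]
ft_force: [0.4, -0.7, 0.2]
position: [0.4602, 0.3415, 0.0138]
ft_force: [0.1, 0.3, -0.2]
```

View pics/w6.png

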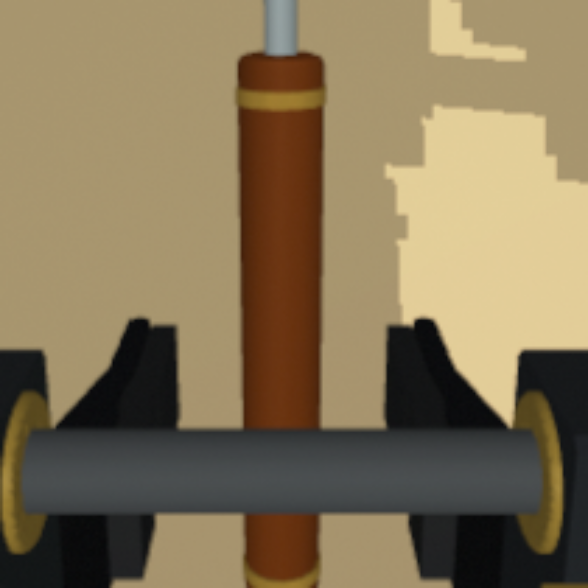

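Pads show at crop columns 177 and 387, clear either side of the handle. Their spacing says the tips are still about level with the handle top, so I'll continue down.

```bash
for i in 1; do python3 -m jog '[0.04,0,0,0.005,0, 0.04,0,0,0,0]' | grep -E 'posi|ft'; done; python3 -m jog '[0.04,0,0,0.003,0, 0.04,0,0,0,0]'| grep -E 'posi|ft'; python3 -m jog '[0.04,0,0,0.003,0, 0.04,0,0,0,0]'| grep -E 'posi|ft';  python3 -m jog '[0,0,0,0,0, 0,0,0,0,0, 0,0,0,0,0, 0,0,0,0,0]' 15
```

```text
position: [0.4599, 0.3413, 0.0085]
ft_force: [0.1, 0.5, 0.5]
position: [0.46, 0.3414, 0.0057]
ft_force: [-0.3, -0.3, -0.4]
position: [0.4601, 0.3414, 0.0027]
ft_force: [0.3, 0.2, 1.1]
time: 11.92
position: [0.4603, 0.3415, 0.003]
tool_rot: [0.999, -0.04, 0.0, -0.0]
ft_force: [0.7, 0.7, 0.4]
grip_width: 0.0151
grip_force: 15.0
```

Contact: 15.1 mm wide, probably just above the axis. I'll go a few mm lower for a firm grip.

```bash
python3 -m jog '[0.025,0,0,0,0, 0.025,0,0,0,0, 0.025,0,0,0.003,0, 0.025,0,0,0,0]'| grep -E 'posi|ft'; python3 -m jog '[0.025,0,0,0.002,0, 0.025,0,0,0,0]'| grep -E 'posi|ft';  python3 -m jog '[0,0,0,0,0, 0,0,0,0,0, 0,0,0,0,0]' 15;  python3 -m jog '[0,0,0,-0.02,0, 0,0,0,-0.05,0,0,0,0,0,0]' 15
```

```text
position: [0.46, 0.3414, -0.0004]
ft_force: [0.9, 0.7, -0.2]
position: [0.4603, 0.3416, -0.0014]
ft_force: [-0.5, -0.4, 6.1]
time: 13.05
position: [0.4607, 0.3416, -0.0014]
tool_rot: [0.999, -0.04, 0.001, -0.0]
ft_force: [0.9, -0.8, 6.1]
grip_width: 0.0153
grip_force: 15.7
time: 13.42
position: [0.4629, 0.3428, 0.0711]
tool_rot: [0.999, -0.04, 0.003, -0.002]
ft_force: [0.4, 0.6, -0.4]
grip_width: 0.0155
grip_force: 15.0
```

Touching the board tells me the true fingertips are 7 mm behind the reported TCP, so the handle axis sits 15.4 mm above the TCP. The large knife is held. Next: over place1.

Run:
```python
from h import *
go(PL[1]+[-.009,0,.117])
```

```text
tcp [0.4629 0.3428 0.0711] yaw deg -4.56 roll -0.227 (after roll) shift [ 0.163   0.5006 -0.1888]
```

```bash
python3 -m jog '[0,0,0,-0.047,-0.23, 0,0,0,-0.047,0, 0,0,0,-0.047,0, 0,0,0,-0.047,0, 0,0.0163,0.05,0,0, 0,0.0163,0.05,0,0, 0,0.0163,0.05,0,0, 0,0.0163,0.05,0,0, 0,0.0163,0.05,0,0, 0,0.0163,0.05,0,0, 0,0.0163,0.05,0,0, 0,0.0163,0.05,0,0, 0,0.0163,0.05,0,0, 0,0.0163,0.05,0,0, 0,0,0,0,0, 0,0,0,0,0]' 15
python3 - <<'E'
from h import *
go(PL[1]+[-.009,0,.032-.0154])
p,R=pose();im=robot.camera("wrist");c=cam("wrist",p,R)
m=brown(im);n,lab,st,ce=cv2.connectedComponentsWithStats(m)
for i in range(1,n):
    if st[i,4]>300: print(st[i],ce[i].round())
for X in(.058,-.058): print(w2p(c,p+R@[X,0,-.0154]))
E
```

```text
time: 15.42
position: [0.6023, -0.1639, 0.2543]
tool_rot: [1.0, -0.02, -0.002, -0.001]
ft_force: [-0.2, -0.2, -0.4]
grip_width: 0.0153
grip_force: 15.0
tcp [ 0.6023 -0.1639  0.2543] yaw deg -2.3 roll -0.001 (after roll) shift [ 0.0035 -0.0002  0.0948]
[264 153  34  15 446] [280. 160.]
[ 264  174   34  110 3292] [280. 226.]
[ 89 248  14  36 314] [ 95. 266.]
[266 313  30  31 699] [280. 328.]
[[281.39604486 155.06406486]]
[[281.18060573 359.98150311]]
```

```bash
python3 -m jog '[0,0.0035,0,0.04,0, 0,0,0,0.03,0, 0,0,0,0.015,0, 0,0,0,0.01,0,0,0,0,0,0,0,0,0,0,0]' 5| grep -E 'posi|ft|grip'; python3 -m jog '[0,0,0,0.003,0, 0,0,0,0.003,0]' 5| grep -E 'posi|ft|grip'; python3 -m jog '[0,0,0,0.003,0, 0,0,0,0.003,0]' 5| grep -E 'posi|ft|grip';python3 - <<'E'
from h import *
p,R=pose();im=robot.camera("wrist")
m=brown(im);n,lab,st,ce=cv2.connectedComponentsWithStats(m)
for i in range(1,n):
    if st[i,4]>300: print(st[i],ce[i].round())
go(PL[1]+[0,0,-.0154])
E
```

```text
position: [0.6076, -0.1649, 0.1621]
ft_force: [-1.1, 0.1, 0.5]
grip_width: 0.0158
grip_force: 5.0
position: [0.6073, -0.1647, 0.1556]
ft_force: [0.1, 1.2, 0.2]
grip_width: 0.0156
grip_force: 5.0
position: [0.607, -0.1647, 0.1489]
ft_force: [-0.7, 1.5, 1.3]
grip_width: 0.0155
grip_force: 5.0
[261 157  37  26 706] [279. 170.]
[ 262  187   36   97 3095] [280. 235.]
[ 35 313  23  46 647] [ 46. 336.]
[267 313  28  28 701] [281. 325.]
tcp [ 0.6068 -0.1646  0.1484] yaw deg -2.27 roll 0.002 (after roll) shift [ 0.0079 -0.001   0.0209]
```

```bash
python3 -m jog '[0,0,-0.0008,0.003,0, 0,0,0,0.003,0]' 5| grep -E 'posi|ft|grip'; python3 -m jog '[0,0.001,0,0.003,0, 0,0.001,0,0.002,0]' 5| grep -E 'posi|ft|grip';python3 - <<'E'
from h import *
p,R=pose();im=robot.camera("wrist");c=cam("wrist",p,R)
m=brown(im);n,lab,st,ce=cv2.connectedComponentsWithStats(m)
for i in range(1,n):
    if st[i,4]>300: print(st[i],ce[i].round())
for th in (0,15,28):
    t=np.radians(th);print(th,[w2p(c,p+R@(np.array([0,0,-.0154])+s*.058*np.array([np.cos(t),0,-np.sin(t)])))[0].round() for s in(1,-1)])
go(PL[1]+[0,0,-.0154])
E
```

```text
position: [0.6071, -0.1642, 0.1429]
ft_force: [0.3, -0.8, 0.7]
grip_width: 0.0159
grip_force: 5.0
position: [0.6086, -0.1644, 0.1386]
ft_force: [-3.3, 0.4, 7.0]
grip_width: 0.0161
grip_force: 5.0
[261 174  40  34 904] [280. 192.]
[ 261  208   39   76 2421] [280. 247.]
[ 34 313  17  46 307] [ 42. 335.]
[267 313  27  23 505] [280. 323.]
0 [array([281., 155.]), array([281., 360.])]
15 [array([281., 164.]), array([281., 340.])]
28 [array([282., 180.]), array([281., 321.])]
tcp [ 0.6087 -0.1644  0.1385] yaw deg -2.26 roll 0.003 (after roll) shift [ 0.0061 -0.0008  0.011 ]
```

The knife has pivoted to the slope (front end at row 174, about 28 degrees) and both clips are in contact. Pressing home with a firm grip.

```bash
python3 -m jog '[0,0,0,0,0, 0,0.002,-0.0004,0.003,0,0,0.0015,-0.0004,0.003,0]' 40| grep -E 'posi|ft|grip'; python3 -m jog '[0,0.0015,0,0.003,0, 0,0.001,0,0.003,0, 0,0,0,0,0]' 40| grep -E 'posi|ft|grip';python3 - <<'E'
from h import *
p,R=pose();im=robot.camera("wrist");c=cam("wrist",p,R)
m=brown(im);n,lab,st,ce=cv2.connectedComponentsWithStats(m)
for i in range(1,n):
    if st[i,4]>300: print(st[i],ce[i].round())
for th in (20,28):
    t=np.radians(th);print(th,[w2p(c,p+R@(np.array([0,0,-.0154])+s*.058*np.array([np.cos(t),0,-np.sin(t)])))[0].round() for s in(1,-1)])
go(PL[1]+[0,0,-.0154])
E
```

```text
position: [0.6106, -0.1639, 0.1338]
ft_force: [-8.9, -1.6, 16.8]
grip_width: 0.015
grip_force: 40.0
position: [0.6145, -0.1639, 0.1259]
ft_force: [-0.6, -1.6, -0.5]
grip_width: 0.0149
grip_force: 40.0
[260 174  41  34 931] [280. 192.]
[ 262  209   37   75 2306] [280. 247.]
[267 313  27  24 522] [280. 323.]
20 [array([282., 169.]), array([281., 333.])]
28 [array([282., 180.]), array([281., 321.])]
tcp [ 0.6147 -0.1639  0.1256] yaw deg -2.27 roll 0.002 (after roll) shift [ 0.0001  0.     -0.0019]
```

It snapped in: the force rose to 17 N, then fell to about 0. Releasing and lifting.

```bash
python3 -m jog '[0.035,0,0,0,0, 0.035,0,0,0,0, 0.035,0,0,0,0, 0.035,0,0,-0.015,0, 0.035,0,0,-0.04,0, 0.035,0,0,-0.04,0, 0.035,0,0,-0.04,0, 0.035,0,0,-0.02,0, 0.035,-0.02,0,0,0, 0.035,-0.04,0,0,0, 0.035,0,0,0,0, 0.035,0,0,0,0]' 15| grep -E 'time|posi|ft|grip'
python3 - <<'E'
from h import *
p,R=pose();im=robot.camera("wrist");c=cam("wrist",p,R);cv2.imwrite("pics/w7.png",im)
m=brown(im);n,lab,st,ce=cv2.connectedComponentsWithStats(m)
for i in range(1,n):
    if st[i,4]>300: print(st[i],ce[i].round())
Rp=placeR(YAW)
for z in(0,.01): print(z,[w2p(c,PL[1]+Rp@[x,0,z])[0].round(1) for x in(.058,-.058)])
go([.4935,.2196,.26],np.radians(1.6))
E
```

```text
time: 19.62
position: [0.5558, -0.1613, 0.2822]
ft_force: [-0.8, 0.7, 0.2]
grip_width: 0.0347
grip_force: 0.0
[ 272   68   20  120 1815] [281. 127.]
[  0 191  30  74 828] [ 13. 226.]
[ 94 211  15  49 403] [101. 234.]
0 [array([281.1,  71.1]), array([280.8, 183.3])]
0.01 [array([281.1,  76.1]), array([280.9, 189.5])]
tcp [ 0.5561 -0.1614  0.2819] yaw deg -2.27 roll -0.387 (after roll) shift [-0.052  -0.3826  0.0219]
```

Place1 checks out (handle rows 68–188, as predicted for the seated pose). Next, the medium knife.

```bash
python3 -m jog '[0.035,0,0,0,-0.387, 0.035,-0.0065,-0.0478,0,0, 0.035,-0.0065,-0.0478,0,0, 0.035,-0.0065,-0.0478,0,0, 0.035,-0.0065,-0.0478,0,0, 0.035,-0.0065,-0.0478,0,0, 0.035,-0.0065,-0.0478,0,0, 0.035,-0.0065,-0.0478,0,0, 0.035,-0.0065,-0.0478,0.03,0, 0.035,0,0,0.05,0, 0.035,0,0,0.05,0, 0.035,0,0,0.05,0, 0.035,0,0,0.05,0, 0.035,0,0,0.02,0,0.035,0,0,0,0, 0.035,0,0,0,0]' 15| grep -E 'time|posi|ft|grip'
python3 - <<'E'
from h import *
p,R=pose();im=robot.camera("wrist");c=cam("wrist",p,R)
m=brown(im);n,lab,st,ce=cv2.connectedComponentsWithStats(m)
for i in range(1,n):
    if st[i,4]>300: print(st[i],ce[i].round())
u,v=280,0
col=m[:,260:300].any(1);r=np.nonzero(col)[0];print(r.min(),r.max())
w=p2w(c,[[280,r.min()],[280,r.max()]],.013);print(((w-p)@R).round(4))
go([.4935,.2196,.001],np.radians(1.6))
E
```

```text
time: 21.68
position: [0.4937, 0.2203, 0.0316]
ft_force: [1.1, 0.0, 0.8]
grip_width: 0.035
grip_force: 0.0
[ 271  173   23  111 2436] [282. 227.]
[465 231  30  47 838] [479. 253.]
156 324
[[ 0.0535 -0.0007  0.0187]
 [-0.0582 -0.0007  0.0184]]
tcp [0.4938 0.2203 0.032 ] yaw deg 1.61 roll 0.001 (after roll) shift [-0.0003  0.0006  0.031 ]
```

```bash
python3 -m jog '[0.035,-0.002,0.0005,0.02,0, 0.035,0,0,0.008,0, 0.035,0,0,0.003,0, 0.035,0,0,0,0, 0,0,0,0,0, 0,0,0,0,0, 0,0,0,0,0, 0,0,0,0,0]' 15| grep -E 'time|posi|ft|grip';  python3 -m jog '[0,0,0,-0.02,0, 0,0,0,-0.05,0,0,0,0,-0.05,0,0,0,0,-0.05,-0,0,0,0,-0.05,0.387,0,0,0,-0.04,0,0,0,0,0,0]' 15| grep -E 'time|posi|ft|grip'
python3 - <<'E'
from h import *
go(PL[2]+[-.009,0,.11])
E
```

```text
time: 22.72
position: [0.4904, 0.2192, 0.0001]
ft_force: [-1.1, -0.3, 1.1]
grip_width: 0.0136
grip_force: 15.0
time: 23.6
position: [0.4923, 0.2197, 0.2634]
ft_force: [-0.4, 0.7, -1.0]
grip_width: 0.0134
grip_force: 15.0
tcp [0.4923 0.2197 0.2634] yaw deg -2.26 roll 0.003 (after roll) shift [0.1287 0.4538 0.0105]
```

```bash
python3 -m jog '[0,0.0143,0.0504,0,0, 0,0.0143,0.0504,0,0, 0,0.0143,0.0504,0,0, 0,0.0143,0.0504,0,0, 0,0.0143,0.0504,0,0, 0,0.0143,0.0504,0,0, 0,0.0143,0.0504,0,0, 0,0.0143,0.0504,0,0, 0,0.0143,0.0504,0,0, 0,0,0,0,0, 0,0,0,0,0]' 15| grep -E 'time|posi|ft|grip'
python3 - <<'E'
from h import *
go(PL[2]+[-.008,0,.03-.013])
p,R=pose();im=robot.camera("wrist");c=cam("wrist",p,R)
m=brown(im);n,lab,st,ce=cv2.connectedComponentsWithStats(m)
for i in range(1,n):
    if st[i,4]>300: print(st[i],ce[i].round())
for X in(.054,-.054): print(w2p(c,p+R@[X,0,-.013]))
E
```

```text
time: 24.98
position: [0.5996, -0.2382, 0.2578]
ft_force: [-0.6, 0.5, -0.7]
grip_width: 0.0134
grip_force: 15.0
tcp [ 0.5996 -0.2382  0.2578] yaw deg -2.3 roll -0.001 (after roll) shift [0.0042 0.0006 0.0979]
[ 174  127   41  111 1762] [194. 181.]
[266 156  29  15 367] [280. 164.]
[ 266  177   29  107 2766] [280. 228.]
[ 36 247  17  37 351] [ 44. 265.]
[268 313  29  29 530] [280. 326.]
[[281.37231174 162.83895391]]
[[281.17681853 351.17175713]]
```

```bash
python3 -m jog '[0,0.0025,0.0005,0.04,0, 0,0,0,0.03,0, 0,0,0,0.015,0, 0,0,0,0.012,0,0,0,0,0,0,0,0,0,0,0]' 5| grep -E 'posi|ft|grip_w'; python3 -m jog '[0,0,0,0.003,0, 0,0,0,0.003,0, 0,0,0,0.003,0, 0,0,0,0.003,0]' 5| grep -E 'posi|ft|grip_w';  python3 -m jog '[0,0,0,0.002,0, 0,0,0,0.002,0,0,0,0,0,0]' 5| grep -E 'posi|ft|grip_w';python3 - <<'E'
from h import *
p,R=pose();im=robot.camera("wrist");c=cam("wrist",p,R)
m=brown(im);n,lab,st,ce=cv2.connectedComponentsWithStats(m)
for i in range(1,n):
    if st[i,4]>300: print(st[i],ce[i].round())
for th in (0,15,28):
    t=np.radians(th);print(th,[w2p(c,p+R@(np.array([0,0,-.013])+(s*.054+.002)*np.array([np.cos(t),0,-np.sin(t)])))[0].round() for s in(1,-1)])
go(PL[2]+[-.002,0,-.013])
E
```

```text
position: [0.6042, -0.24, 0.164]
ft_force: [-0.5, 1.1, -0.5]
grip_width: 0.0136
position: [0.6036, -0.2396, 0.1509]
ft_force: [0.3, 1.0, 0.8]
grip_width: 0.0136
position: [0.6033, -0.2396, 0.1467]
ft_force: [0.9, 0.5, 1.0]
grip_width: 0.0136
[ 92 144  40  30 766] [112. 160.]
[264 165  31  25 567] [279. 178.]
[ 101  170   67   89 1525] [136. 212.]
[ 264  193   32   91 2208] [280. 234.]
0 [array([281., 159.]), array([281., 348.])]
15 [array([281., 167.]), array([281., 331.])]
28 [array([282., 183.]), array([281., 314.])]
tcp [ 0.6033 -0.2396  0.1468] yaw deg -2.26 roll 0.002 (after roll) shift [ 0.0064 -0.001   0.0169]
```

```bash
python3 -m jog '[0,0,-0.0008,0.003,0, 0,0,0,0.002,0]' 5| grep -E 'posi|ft|grip_w'; python3 -m jog '[0,0,0,0.002,0, 0,0.0005,0,0.002,0]' 5| grep -E 'posi|ft|grip_w';python3 - <<'E'
from h import *
p,R=pose();im=robot.camera("wrist");c=cam("wrist",p,R)
m=brown(im);n,lab,st,ce=cv2.connectedComponentsWithStats(m)
for i in range(1,n):
    if st[i,4]>300 and abs(ce[i][0]-280)<15: print(st[i],ce[i].round())
for th in (15,20,28):
    t=np.radians(th);print(th,[w2p(c,p+R@(np.array([0,0,-.013])+(s*.054+.002)*np.array([np.cos(t),0,-np.sin(t)])))[0].round() for s in(1,-1)])
go(PL[2]+[-.002,0,-.013])
E
```

```text
position: [0.6036, -0.2393, 0.142]
ft_force: [0.5, 0.6, 1.7]
grip_width: 0.0136
position: [0.6042, -0.2394, 0.1391]
ft_force: [-1.4, 0.6, 6.7]
grip_width: 0.0137
[264 176  33  30 661] [280. 192.]
[ 264  206   33   78 1932] [280. 243.]
15 [array([281., 167.]), array([281., 331.])]
20 [array([282., 172.]), array([281., 324.])]
28 [array([282., 183.]), array([281., 314.])]
tcp [ 0.6042 -0.2394  0.139 ] yaw deg -2.27 roll 0.002 (after roll) shift [ 0.0055 -0.0007  0.0091]
```

Aligned to the slope (front end at row 176), with 6.7 N contact. Pressing home.

```bash
python3 -m jog '[0,0,0,0,0, 0,0.0015,-0.0004,0.003,0,0,0.0015,-0.0003,0.003,0]' 40| grep -E 'posi|ft|grip_w'; python3 -m jog '[0,0.0015,0,0.003,0, 0,0.001,0,0.002,0, 0,0,0,0,0]' 40| grep -E 'posi|ft|grip_w';python3 - <<'E'
from h import *
p,R=pose();im=robot.camera("wrist");c=cam("wrist",p,R)
m=brown(im);n,lab,st,ce=cv2.connectedComponentsWithStats(m)
for i in range(1,n):
    if st[i,4]>300 and abs(ce[i][0]-280)<15: print(st[i],ce[i].round())
go(PL[2]+[-.002,0,-.013])
E
```

```text
position: [0.6056, -0.2392, 0.1343]
ft_force: [-7.1, -0.3, 15.6]
grip_width: 0.0125
position: [0.6096, -0.2389, 0.1264]
ft_force: [1.1, -2.3, -1.5]
grip_width: 0.0131
[264 176  33  30 685] [280. 192.]
[ 265  206   32   78 1681] [280. 243.]
tcp [ 0.6097 -0.2389  0.1263] yaw deg -2.27 roll 0.001 (after roll) shift [ 0.0001 -0.     -0.0036]
```

```bash
python3 -m jog '[0.035,0,0,0,0, 0.035,0,0,0,0, 0.035,0,0,0,0, 0.035,0,0,-0.015,0, 0.035,0,0,-0.04,0, 0.035,0,0,-0.04,0, 0.035,0,0,-0.04,0, 0.035,0,0,-0.02,0, 0.035,-0.02,0,0,0, 0.035,-0.04,0,0,0, 0.035,0,0,0,0, 0.035,0,0,0,0]' 15| grep -E 'time|posi|ft|grip_w'
python3 - <<'E'
from h import *
p,R=pose();im=robot.camera("wrist");c=cam("wrist",p,R);cv2.imwrite("pics/w8.png",im)
m=brown(im);n,lab,st,ce=cv2.connectedComponentsWithStats(m)
for i in range(1,n):
    if st[i,4]>300: print(st[i],ce[i].round())
Rp=placeR(YAW)
for k,h in((1,.058),(2,.054)):
  for z in(0,.01): print(k,z,[w2p(c,PL[k]+Rp@[x,0,z])[0].round(1) for x in(h,-h)])
go([.4638,.0983,.26],np.radians(-2.85))
E
```

```text
time: 29.55
position: [0.5503, -0.2364, 0.2832]
ft_force: [-0.5, -0.4, 0.2]
grip_width: 0.0354
[ 273   71   17  110 1441] [281. 125.]
[ 180   80   37  105 1613] [199. 131.]
[ 40 209  21  66 611] [ 51. 241.]
1 0 [array([187.2,  67.8]), array([209. , 180.7])]
1 0.01 [array([184.6,  72.7]), array([207.5, 186.9])]
2 0 [array([280.8,  72.9]), array([280.6, 177.7])]
2 0.01 [array([280.8,  77.9]), array([280.6, 183.8])]
tcp [ 0.5506 -0.2365  0.2829] yaw deg -2.26 roll 0.059 (after roll) shift [-0.1033 -0.3301  0.0229]
```

```bash
python3 -m jog '[0.035,0,0,0,0.06, 0.035,-0.024,-0.047,0,0, 0.035,-0.024,-0.047,0,0, 0.035,-0.024,-0.047,0,0, 0.035,-0.024,-0.047,0,0, 0.035,-0.024,-0.047,0,0, 0.035,-0.024,-0.047,0,0, 0.035,-0.024,-0.047,0,0, 0.035,0,0,0.05,0, 0.035,0,0,0.05,0, 0.035,0,0,0.05,0, 0.035,0,0,0.05,0,0.035,0,0,0,0, 0.035,0,0,0,0]' 15| grep -E 'time|posi|ft|grip_w'
python3 - <<'E'
from h import *
p,R=pose();im=robot.camera("wrist");c=cam("wrist",p,R)
for r in handles(im,c,.012,300): print(*r)
go([.4638,.0983,.001],np.radians(-2.85))
a=w2p(c,[.464,.098,.012])[0].astype(int);print(a);np.savez("w9",im=im)
cv2.imwrite("pics/w9.png",cv2.resize(im[max(0,a[1]-125):a[1]+125,a[0]-90:a[0]+90],None,fx=2.3,fy=2.3,interpolation=cv2.INTER_CUBIC))
E
```

```text
time: 31.35
position: [0.3995, 0.101, 0.0829]
ft_force: [0.5, 0.3, 0.8]
grip_width: 0.0347
[280. 129.] [0.4636 0.0983] [0.4654 0.0981] -2.8 83 11.3
tcp [0.4    0.101  0.0836] yaw deg -2.86 roll -0.001 (after roll) shift [ 0.0639 -0.0005  0.0826]
[280 131]
```

View pics/w9.png

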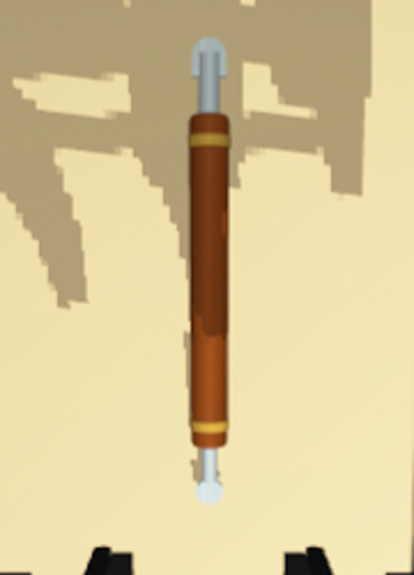

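The small knife is the brown one: the flat 10 mm blade is at the top (crop (208,60)) and the round spoon at the bottom (208,490), so the blade already points away from the robot. Grasping it.

```bash
python3 -m jog '[0.035,0.032,0,0.0,0, 0.035,0.032,-0.0005,0.03,0, 0.035,0,0,0.03,0, 0.035,0,0,0.015,0, 0.035,0,0,0.005,0, 0.035,0,0,0.0025,0, 0.035,0,0,0,0, 0,0,0,0,0, 0,0,0,0,0, 0,0,0,0,0, 0,0,0,0,0]' 15| grep -E 'time|posi|ft|grip';  python3 -m jog '[0,0,0,-0.02,0, 0,0,0,-0.05,0,0,0,0,-0.05,0,0,0,0,-0.05,0,0,0,0,-0.05,-0.06,0,0,0,-0.04,0,0,0,0,0,0]' 15| grep -E 'time|posi|ft|grip'
python3 - <<'E'
from h import *
go(PL[3]+[-.009,0,.11])
E
```

```text
time: 32.78
position: [0.4622, 0.0982, -0.0005]
ft_force: [-0.0, -0.7, 0.8]
grip_width: 0.0114
grip_force: 15.0
time: 33.65
position: [0.4641, 0.0982, 0.2625]
ft_force: [0.1, -0.2, -2.2]
grip_width: 0.0114
grip_force: 15.0
tcp [0.4641 0.0982 0.2625] yaw deg -2.26 roll 0.003 (after roll) shift [0.152  0.4064 0.0096]
```

```bash
python3 -m jog '[0,0.019,0.0508,0,0, 0,0.019,0.0508,0,0, 0,0.019,0.0508,0,0, 0,0.019,0.0508,0,0, 0,0.019,0.0508,0,0, 0,0.019,0.0508,0,0, 0,0.019,0.0508,0,0, 0,0.019,0.0508,0,0, 0,0,0,0,0, 0,0,0,0,0]' 15| grep -E 'time|posi|ft|grip'
python3 - <<'E'
from h import *
go(PL[3]+[-.008,0,.03-.0125])
p,R=pose();im=robot.camera("wrist");c=cam("wrist",p,R)
m=brown(im);n,lab,st,ce=cv2.connectedComponentsWithStats(m)
for i in range(1,n):
    if st[i,4]>150: print(st[i],ce[i].round())
for X in(.05,-.05): print(w2p(c,p+R@[X,0,-.0125]))
E
```

```text
time: 34.9
position: [0.5967, -0.3128, 0.2571]
ft_force: [0.5, -0.2, 0.4]
grip_width: 0.0114
grip_force: 15.0
tcp [ 0.5967 -0.3128  0.2571] yaw deg -2.29 roll -0.001 (after roll) shift [0.0042 0.0009 0.0967]
[  75  127   66  112 1999] [108. 181.]
[ 176  133   37  102 1372] [195. 183.]
[269 168  24  14 294] [280. 175.]
[ 268  188   25   96 2153] [280. 234.]
[270 313  22  23 350] [280. 323.]
[[281.36125886 170.91825147]]
[[281.18130744 344.68927673]]
```

```bash
python3 -m jog '[0,0.004,0.0002,0.04,0, 0,0,0,0.03,0, 0,0,0,0.015,0, 0,0,0,0.012,0,0,0,0,0,0,0,0,0,0,0]' 5| grep -E 'posi|ft|grip_w'; python3 -m jog '[0,0,0,0.003,0, 0,0,0,0.003,0, 0,0,0,0.003,0, 0,0,0,0.003,0]' 5| grep -E 'posi|ft|grip_w';  python3 -m jog '[0,0,0,0.003,0, 0,0,0,0.003,0,0,0,0,0,0]' 5| grep -E 'posi|ft|grip_w';python3 - <<'E'
from h import *
p,R=pose();im=robot.camera("wrist");c=cam("wrist",p,R)
m=brown(im);n,lab,st,ce=cv2.connectedComponentsWithStats(m)
for i in range(1,n):
    if st[i,4]>150 and abs(ce[i][0]-280)<15: print(st[i],ce[i].round())
for th in (0,15,28):
    t=np.radians(th);print(th,[w2p(c,p+R@(np.array([0,0,-.0125])+(s*.05)*np.array([np.cos(t),0,-np.sin(t)])))[0].round() for s in(1,-1)])
go(PL[3]+[0,0,-.0125])
E
```

```text
position: [0.6026, -0.3146, 0.1636]
ft_force: [0.3, 0.6, -0.5]
grip_width: 0.0116
position: [0.6021, -0.3144, 0.1504]
ft_force: [0.6, -0.4, 0.9]
grip_width: 0.0115
position: [0.6018, -0.3142, 0.1441]
ft_force: [-0.2, -0.7, 0.4]
grip_width: 0.0115
[267 179  27  23 421] [280. 191.]
[ 268  205   25   79 1502] [280. 239.]
0 [array([281., 171.]), array([281., 345.])]
15 [array([281., 179.]), array([281., 328.])]
28 [array([282., 194.]), array([281., 312.])]
tcp [ 0.6018 -0.3142  0.1442] yaw deg -2.26 roll 0.002 (after roll) shift [ 0.007  -0.0006  0.0138]
```

```bash
python3 -m jog '[0,0,-0.0005,0.003,0, 0,0.0005,0,0.002,0,0,0,0,0,0]' 5| grep -E 'posi|ft|grip_w'; python3 -m jog '[0,0.0005,0,0.002,0, 0,0.0005,0,0.001,0]' 5| grep -E 'posi|ft|grip_w';python3 - <<'E'
from h import *
p,R=pose();im=robot.camera("wrist");c=cam("wrist",p,R)
m=brown(im);n,lab,st,ce=cv2.connectedComponentsWithStats(m)
for i in range(1,n):
    if st[i,4]>150 and abs(ce[i][0]-280)<15: print(st[i],ce[i].round())
go(PL[3]+[0,0,-.0125])
E
```

```text
position: [0.6024, -0.3143, 0.1396]
ft_force: [-0.4, -2.0, 1.3]
grip_width: 0.0118
position: [0.6034, -0.3143, 0.1377]
ft_force: [-1.5, -0.6, 6.9]
grip_width: 0.0115
[267 190  28  25 456] [280. 204.]
[ 267  216   27   68 1315] [281. 246.]
tcp [ 0.6034 -0.3143  0.1376] yaw deg -2.26 roll 0.003 (after roll) shift [ 0.0054 -0.0006  0.0072]
```

Aligned to 28 degrees again (front end at row 190), with 6.9 N contact. Pressing.

```bash
python3 -m jog '[0,0,0,0,0, 0,0.0015,-0.0004,0.003,0,0,0.0015,-0.0002,0.003,0]' 40| grep -E 'posi|ft|grip_w'; python3 -m jog '[0,0.0015,0,0.002,0, 0,0.001,0,0.001,0, 0,0,0,0,0]' 40| grep -E 'posi|ft|grip_w';python3 - <<'E'
from h import *
p,R=pose();im=robot.camera("wrist");c=cam("wrist",p,R)
m=brown(im);n,lab,st,ce=cv2.connectedComponentsWithStats(m)
for i in range(1,n):
    if st[i,4]>150 and abs(ce[i][0]-280)<15: print(st[i],ce[i].round())
go(PL[3]+[0,0,-.0125])
E
```

```text
position: [0.6053, -0.3141, 0.1329]
ft_force: [-4.9, -1.2, 10.5]
grip_width: 0.0108
position: [0.6088, -0.3138, 0.1271]
ft_force: [-0.7, -2.2, 0.1]
grip_width: 0.0111
[267 190  28  25 460] [280. 204.]
[ 267  217   27   67 1091] [281. 247.]
tcp [ 0.6088 -0.3137  0.127 ] yaw deg -2.26 roll 0.002 (after roll) shift [-0.      0.0002 -0.0034]
```

```bash
python3 -m jog '[0.035,0,0,0,0, 0.035,0,0,0,0, 0.035,0,0,0,0, 0.035,0,0,-0.015,0, 0.035,0,0,-0.04,0, 0.035,0,0,-0.04,0, 0.035,0,0,-0.04,0, 0.035,0,0,-0.04,0, 0.035,-0.03,-0.03,-0.02,0, 0.035,-0.04,-0.045,0,0, 0.035,0,0,0,0, 0.035,0,0,0,0, 0.035,0,0,0,0]' 15| grep -E 'time|posi|ft|grip_w'
python3 - <<'E'
from h import *
p,R=pose();im=robot.camera("wrist");c=cam("wrist",p,R);cv2.imwrite("pics/w10.png",im)
Rp=placeR(YAW);m=brown(im)
for k,h in((1,.058),(2,.054),(3,.05)):
    e=[w2p(c,PL[k]+Rp@[x,0,0])[0] for x in(h,-h)];mask=np.zeros_like(m);cv2.line(mask,*[tuple(int(i) for i in q) for q in e],255,36)
    q=np.argwhere((mask>0)&(m>0))[:,::-1]
    # intersect rays with the place's plane (y,x of place; z=+r/2 visible side ~0)
    d=ray(c,q);n=Rp[:,2];w=c[1]+d*(((PL[k]-c[1])@n)/(d@n))[:,None];l=(w-PL[k])@Rp
    s=np.polyfit(l[:,0],l[:,1],1)[0]
    print(k,"x",l[:,0].min().round(4),l[:,0].max().round(4),"y mid",np.round((l[:,1].min()+l[:,1].max())/2,4),"mean",l.mean(0).round(4),"width",np.ptp(l[:,1]).round(4),"slope",s.round(3))
E
```

```text
time: 39.72
position: [0.5432, -0.237, 0.3232]
ft_force: [0.2, -0.2, 0.4]
grip_width: 0.0351
1 x -0.0622 0.0611 y mid 0.0001 mean [0.0065 0.0004 0.    ] width 0.0164 slope -0.006
2 x -0.0564 0.0549 y mid -0.0002 mean [ 0.005 -0.     0.   ] width 0.0143 slope 0.002
3 x -0.0522 0.0513 y mid -0.0004 mean [ 0.004  -0.0006  0.    ] width 0.0126 slope 0.008
```

Run:
```python
from h import *
Rp=placeR(YAW)
for cn in("scene","top"):
    im=robot.camera(cn);c=cam(cn);m=brown(im);cv2.imwrite(f"pics/{cn}9.png",im)
    for k,h in((1,.058),(2,.054),(3,.05)):
        e=[w2p(c,PL[k]+Rp@[x,0,0])[0] for x in(h,-h)];up=w2p(c,PL[k]+Rp@[0,0,.01])[0]-w2p(c,PL[k])[0]
        mask=np.zeros_like(m);cv2.line(mask,*[tuple(int(i) for i in q) for q in e],255,18)
        q=np.argwhere((mask>0)&(m>0))[:,::-1]
        if len(q)<10: print(cn,k,"hidden",len(q));continue
        a=(e[0]-e[1]);L=np.linalg.norm(a);a/=L;nrm=np.array([-a[1],a[0]]);r=q-(e[0]+e[1])/2
        print(cn,k,len(q),"along",np.round([(r@a).min(),(r@a).max()],1),"half",round(L/2,1),"across mean",(r@nrm).mean().round(2),"10mm out =",np.round([up@a,up@nrm],2))
```

```text
scene 1 153 along [-18.6  15.6] half 17.5 across mean -0.49 10mm out = [-2.78 -2.23]
scene 2 126 along [-17.4  14.4] half 16.4 across mean -0.46 10mm out = [-3.14 -1.88]
scene 3 96 along [-15.5  13.7] half 15.5 across mean -0.22 10mm out = [-3.5  -1.42]
top 1 188 along [-16.7  20.3] half 19.0 across mean 0.54 10mm out = [-0.57  0.4 ]
top 2 hidden 0
top 3 hidden 0
```

All three read as seated: sideways error under 0.5 mm, and the side-view offset is far below what an unseated knife would show. The gripper is clear, so I'm handing in.

```bash
python3 -c "
from rig import robot;print(robot.hand_in())"
```

```text
the job is handed in; nothing more can be done
None
```

I clipped the large, medium and small wax knives into place1, place2 and place3, blades up the slope, and let go of them. My camera checks show all three seated. I handed the job in at about 40 s; it returned no verdict.

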